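# Let the tin out of the gravity-feed rack

## Task

The wooden rack on the worktop has two sloping lanes, each closed by a gate on the front end of a rocking lever; in one lane lies a short fat tin, in the other a slim spice jar. Press down the paddle at the rear end of the lever over the tin's lane so that its gate lifts and the tin rolls out into the tray at the rack's front, then let the lever come back so that the gate is down again. Press only the paddle: do not touch the tin, the jar or the gates, keep the jar behind its own gate, and leave the mug and the tumbler where they stand.

Things in the scene. Friction and masses are not known exactly. Their poses are not given: they have to be found in the camera images.
- rack: Fixed two-lane rack of pale wood, 273 x 278 mm, walls 92 mm high, open on top. Origin on the worktop below the levers' axle, midway between the lanes; x points to the rear (paddles), y left, z up. Lanes: 130 mm wide, centred at y = +68 mm (left) and -68 mm (right); floor slopes 10 degrees down to the front. Gates at x = -100 mm; rear board at x = +72 mm; axle posts 148 mm high at x = 0.
- tray (a point): Middle of the floor of the tray at the rack's front, shared by both lanes: between the gates and the front lip, which stands 50 mm ahead of this point and is 36 mm high.
- lever_left (a joint): Rocking lever over the left lane (+y side of the rack), rad: 0 at rest (paddle end up, gate down), grows as the paddle at its rear end is pressed, stops at 0.52. From about 0.40 the tin, from about 0.27 the jar, passes under the raised gate. A spring brings it back to 0 when let go; the paddle resists with about 3 N at first and 7 N fully down.
- paddle_left (a point): Middle of the top face of the left lever's paddle, a grey plastic plate 46 x 46 mm, 8 mm thick, at the lever's rear end. At rest it slopes 0.22 rad up to the rear; fully pressed it is about 38 mm lower and slopes 0.30 rad down to the rear. The lever's pivot is 72 mm from it towards the rack's front, 135 mm above the worktop.
- gate_left: Upright clear plastic gate plate of the left lane, metal-stemmed, 5 x 122 x 40 mm, origin at the plate's centre, hung on the front (-x) end of the left lever; slides straight up by about 50 mm when the paddle is fully down. At rest its lower edge is 20 mm above the sloping floor and stops what lies behind it.
- lever_right (a joint): Rocking lever over the right lane (-y side of the rack), rad: 0 at rest (paddle end up, gate down), grows as the paddle at its rear end is pressed, stops at 0.52. From about 0.40 the tin, from about 0.27 the jar, passes under the raised gate. A spring brings it back to 0 when let go; the paddle resists with about 3 N at first and 7 N fully down.
- paddle_right (a point): Middle of the top face of the right lever's paddle, a grey plastic plate 46 x 46 mm, 8 mm thick, at the lever's rear end. At rest it slopes 0.22 rad up to the rear; fully pressed it is about 38 mm lower and slopes 0.30 rad down to the rear. The lever's pivot is 72 mm from it towards the rack's front, 135 mm above the worktop.
- gate_right: Upright clear plastic gate plate of the right lane, metal-stemmed, 5 x 122 x 40 mm, origin at the plate's centre, hung on the front (-x) end of the right lever; slides straight up by about 50 mm when the paddle is fully down. At rest its lower edge is 20 mm above the sloping floor and stops what lies behind it.
- tin_centre (a point): Centre of the short fat tin, 57 mm in diameter, 72 mm long, lying across its lane (axis along the rack's y) behind the gate. In the tray against the front lip its centre is at about x = -165 mm in the rack's frame, 47 mm above the worktop.
- jar_centre (a point): Centre of the slim spice jar with a screw lid, 45 mm in diameter, 106 mm long, lying across the other lane behind its gate. It may roll up to 10 mm to its gate at the start.
- mug_centre (a point): Mug behind the rack, 82 x 112 x 94 mm, point 45 mm above its underside. A bystander.
- tumbler_centre (a point): Drinking glass behind the rack, 76 mm in diameter, 91 mm high, point 45 mm above its underside. A bystander.
Things that resemble listed ones, but are neither listed nor needed, are in the scene too. What is shaped like the part that bears tin_centre but pink or red is not meant.

How it is judged:
By the outcome, as a careful person would: the job done as asked, in the order asked, and still so for the second after the job is handed in, with the robot touching nothing.
It also fails if it takes over 32 s, if anything falls off the work surface, if the arm or the gripper's body presses on something with over 40 N, if the wrist force passes 120 N, or if a joint passes its speed limit or range.

## Robot

A 7-joint arm with a two-finger parallel gripper is mounted at the origin on a cart in front of the work surface, level with it; the furniture and walls round the work are solid. World frame = base frame: x ahead of the robot, y to its left, z up, the work surface at z = 0. Lengths are in m, angles in rad, forces in N, time in s.
With the tool pointing down it reaches from about 0.425 to 0.95 m from the base axis. Payload 16.7 kg.
Tool frame: the origin (TCP) lies midway between the tips of the shut fingers; the grasp point (between the pads) lies 19 mm behind it; z points along the fingers, y is the line along which they close (so a half turn about z gives the same grasp; the last joint's range is limited). The gripper opens to 94 mm and grips with 3 to 60 N. Pads are 16 mm wide; open, the fingers measure 119 mm over their backs; the gripper's body (75 mm by 177 mm) begins 78 mm behind the grasp point.
Start: joints at [1.179, 0.426, 0.074, 1.606, -0.034, 1.111, -0.067], TCP at [0.162, -0.655, 0.205] pointing down, gripper open.
Joint ranges: [-2.85, 2.85], [-0.5, 2.14], [-1.23, 1.37], [0.21, 2.46], [-1.02, 4.16], [0.16, 2.05], [-2.73, 2.73]. Speed limits (rad/s): [1.89, 1.89, 2.39, 2.39, 3.01, 3.01, 3.01].

## Interface

Orientations are given as a unit quaternion [w, x, y, z].
In Python, from bench import bot, eyes gives the robot as it stands. The module is installed in compiled form; this text tells all that it offers.
- The arm moves only by the tool arm_command, never from a script. Its argument "plan" is text: rows parted by semicolons, each of 5 numbers parted by spaces: the shift along the world's x, y, z in cm, then the turn about the world's z in degrees, then the opening, from 0 (shut) to 1 (fully open). In form: dx dy dz spin grip; .... A call has 1 to 8 rows; each row shifts and turns the commanded pose from where the row before left it; what a row does not reach is not made up. A row lasts 1/12 s, in which the tool goes at most 41.7 mm and 7.16 degrees, less where a joint would pass 70% of its speed; a pose out of reach is approached as far as the arm can. A call is refused whole if a number of a shift passes 4.17 or a number of a turn 7.16, either way. A call with a gripper value outside its range is refused whole. The fingers move at their own pace and stop on an object; the grip force is fixed at half the most. Time passes only in rows, so rows that do not move let the fingers close. It gives the time, the measured TCP pose, the force, the opening and the grip force at its end, in the units of the state.
- bot.state(): the state, without advancing time (a new reading comes with each control period).
- eyes.grab_frame(name): name is "side" or "top"; returns (picture, depth): 420x560x3 uint8, red, green, blue; 420x560 float32, m along the optical axis (not along the pixel's ray), 0 where there is no reading.
- eyes.calibration(name): a dict with "fov_y" (degrees; the focal length in pixels is half the picture's height over the tangent of half this angle, whatever the lens; pixels are square), "cx", "cy" (the principal point, pixels), "pose" (4x4, takes a point from camera to world coordinates). Camera axes: x right, y up, looking along -z (the intrinsics and any distortion apply to the point x, -y, -z); pixel columns grow to the right and rows downward; lengths in m; the calibration is good to about 2 mm. A picture is of the moment at which its call begins. calibration takes no time and is no camera call.
- bot.hand_in(): hands the job in; it is judged then, once.
Trained networks look in the newest picture that a camera, given by its name, has taken for a name from the list of things; names that differ only in an ending like _2 or _b are one class to them, and where a whole thing is asked for, a point or a joint stands for the part that bears it (a point fixed in the world has none). Each returns a list of dicts, best first, with "p" (0 to 1); they miss things now and then, are a little off and sometimes report something else, mostly with a low value. They report only what shows in the picture. A call takes as long as a camera call. They do not tell look-alikes from the thing itself.
- eyes.regions_of(camera, name): "mask" (420x560 bool, what is visible of it).
- eyes.place_of(camera, name): "location" ([x, y, z] in m, in world coordinates, good to about 4 mm: a listed point, or the origin of a listed thing).
The state is a dict: "time_s": time; "qpos": joint angles; "qvel": joint speeds; "tau": joint torques, N m; "tool_pos": TCP position; "ee_rot": TCP orientation; "wrist_force": force on the tool from outside, world axes, zero at the start; "torque": the same for the moment, N m; "opening": finger opening in m; "finger_force": force on a finger pad.
Only numpy, scipy, OpenCV 4.12 (cv2) and the standard library are available. Lean on these libraries where they do the work, as an engineer would, in place of code of your own. Each camera call takes 0.05 s, during which the arm holds its last target. There are 200 camera calls.

## Working session

There is one attempt and no reset: what is moved stays moved. The work goes in short steps, Python scripts to look and compute and a tool call to move; the robot and the scene stay as the last step left them, time stands still between calls to the robot, and variables do not carry over. Pictures are saved under pics/ and viewed, at most 10 in all, crops included, and the job is handed in when it is done.

Besides the shell and the picture viewer there is one more tool, called after "Request:" by a JSON object that holds its "fn" and its "kwargs", one argument or row to a line. arm_command: Moves the arm, as the interface text tells. Its arguments: {"type":"object","properties":{"plan":{"type":"string"}},"required":["plan"]}

```bash
mkdir -p pics; cat > h.py <<'E'
import cv2,numpy as np
from bench import bot,eyes
def save(n,f,crop=None,s=1):
    p,d=eyes.grab_frame(n); q=p[:,:,::-1]
    if crop: a,b,c,e=crop; q=q[b:e,a:c]
    cv2.imwrite('pics/'+f,cv2.resize(q,None,fx=s,fy=s,interpolation=cv2.INTER_CUBIC)); return p,d
def pix(n,X):
    c=eyes.calibration(n); P=np.linalg.inv(c['pose'])@np.r_[X,1]; f=210/np.tan(np.radians(c['fov_y'])/2)
    return np.round([c['cx']+f*P[0]/-P[2], c['cy']+f*P[1]/P[2]]).astype(int)
E
python3 - <<'E'
from h import *
for n in('side','top'):
    save(n,n+'1.png')
    for k in('rack','tray','paddle_left','paddle_right','tin_centre','jar_centre','mug_centre','tumbler_centre','gate_left','gate_right'):
        for r in eyes.place_of(n,k)[:3]: print(n,k,round(r['p'],2),np.round(r['location'],3),pix(n,r['location']))
s=bot.state();print(s['time_s'],s['tool_pos'],s['ee_rot'])
for n in('side','top'):print({k:v for k,v in eyes.calibration(n).items() })
E
```

```text
side rack 0.82 [ 0.562  0.148 -0.001] [253 238]
side tray 0.75 [0.426 0.114 0.02 ] [193 251]
side paddle_right 0.65 [0.651 0.102 0.159] [301 179]
side tin_centre 0.85 [ 0.47  -0.118  0.026] [242 323]
side tin_centre 0.71 [ 0.654 -0.117  0.028] [342 299]
side tin_centre 0.51 [0.484 0.21  0.062] [211 205]
side jar_centre 0.57 [0.507 0.056 0.054] [238 247]
side mug_centre 0.62 [0.79  0.164 0.044] [346 201]
side tumbler_centre 0.72 [ 0.79  -0.067  0.046] [396 260]
side tumbler_centre 0.64 [0.512 0.058 0.058] [240 244]
side gate_left 0.58 [0.45  0.193 0.069] [197 209]
side gate_right 0.71 [0.486 0.06  0.071] [226 241]
side gate_right 0.56 [0.622 0.232 0.157] [268 154]
top rack 0.65 [0.566 0.154 0.002] [236 245]
top tray 0.68 [0.424 0.111 0.018] [257 311]
top paddle_left 0.95 [0.622 0.231 0.158] [188 213]
top paddle_left 0.21 [0.507 0.053 0.055] [283 271]
top paddle_right 0.91 [0.647 0.102 0.156] [257 198]
top tin_centre 0.81 [ 0.649 -0.118  0.029] [360 204]
top tin_centre 0.7 [0.479 0.209 0.059] [208 287]
top tin_centre 0.64 [0.622 0.233 0.157] [187 213]
top jar_centre 0.89 [0.506 0.056 0
[... 297 characters left out ...]
1.21073562e-01 -3.80458429e-07]
{'fov_y': 47.091029638748125, 'cx': 283.11047691504484, 'cy': 210.97341447474432, 'pose': array([[ 0.94928121,  0.16211668, -0.26941301,  0.34732595],
       [-0.31424139,  0.51869402, -0.79511563, -0.68982016],
       [ 0.01084141,  0.83944904,  0.54333026,  0.62926054],
       [ 0.        ,  0.        ,  0.        ,  1.        ]])}
{'fov_y': 52.27954189144013, 'cx': 276.0886027676539, 'cy': 210.6451129994743, 'pose': array([[-0.02306636,  0.99314162, -0.1146197 ,  0.53121331],
       [-0.99969389, -0.02188715,  0.0115361 ,  0.07527788],
       [ 0.00894829,  0.11485071,  0.99334246,  0.95107915],
       [ 0.        ,  0.        ,  0.        ,  1.        ]])}
```

View pics/side1.png

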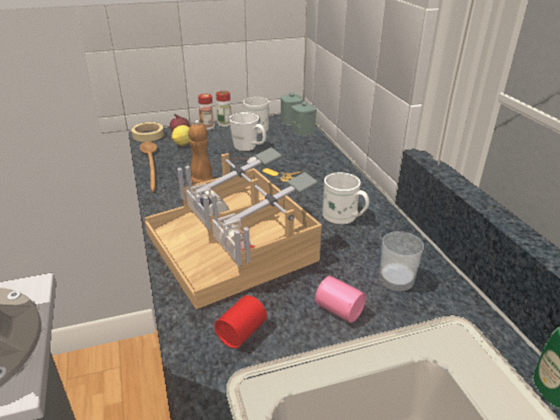

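View pics/top1.png

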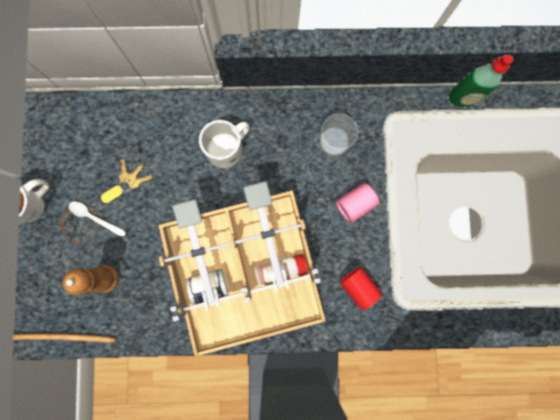

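```bash
python3 - <<'E'
from h import *
save('top','crop1.png',(150,170,330,340),4)
E
```

```text
(no output)
```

View pics/crop1.png

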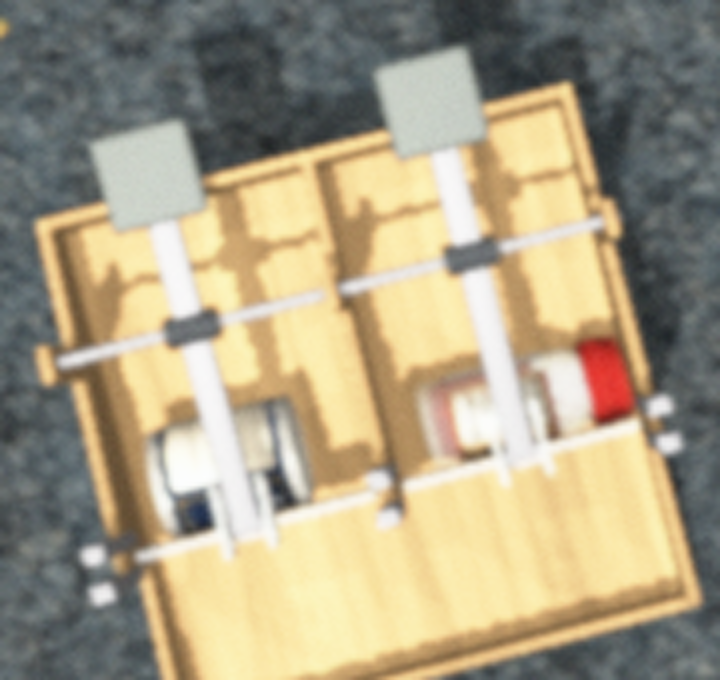

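The tin is in the left lane (top pixel 208,287) and the jar with the red lid is in the right lane (282,272). The look-alikes are the red can (360,288) and the pink can (358,203), both loose on the worktop outside the rack. So I want the left lever's paddle, at top pixel (188,213) and about (0.621, 0.232, 0.157). The two near-identical paddles are this one and the right one at (257,198). The crop confirms that the left lever's front end is over the tin's gate. I'm approaching high with the fingers shut.

Request:
{"fn": "arm_command", "kwargs": {
  "plan": "2 0 3 0 0;2 0 3 0 0;2 2 2 0 0;2 3 1 0 0;2 3 1 0 0;2 3 0 0 0;2 3 0 0 0;2 3 0 0 0"
}}

```text
time_s: 1.82
tool_pos: [0.323, -0.4837, 0.3058]
ee_rot: [0.0, 0.993, 0.121, 0.0]
wrist_force: [0.7, -0.4, 0.2]
opening: 0.0439
finger_force: 0.0
```

Request:
{"fn": "arm_command", "kwargs": {
  "plan": "2 3 0 0 0;2 3 0 0 0;2 3 0 0 0;2 3 0 0 0;2 3 0 0 0;2 3 0 0 0;2 3 0 0 0;2 3 0 0 0"
}}

```text
time_s: 2.48
tool_pos: [0.4829, -0.2436, 0.3058]
ee_rot: [0.0, 0.993, 0.121, 0.0]
wrist_force: [1.9, -0.5, 0.3]
opening: 0.0006
finger_force: 0.0
```

Request:
{"fn": "arm_command", "kwargs": {
  "plan": "2 3 0 0 0;2 3 0 0 0;2 3 0 0 0;2 3 0 0 0;1 3 0 0 0;1 3 0 0 0;1 3 0 0 0;1 3 0 0 0"
}}

```text
time_s: 3.15
tool_pos: [0.6025, -0.0037, 0.3056]
ee_rot: [0.0, 0.993, 0.121, 0.0]
wrist_force: [0.5, 0.1, 0.3]
opening: 0.0006
finger_force: 0.0
```

Request:
{"fn": "arm_command", "kwargs": {
  "plan": "0.5 3 0 0 0;0.5 3 0 0 0;0.5 3 0 0 0;0.4 3 0 0 0;0 3 0 0 0;0 3 0 0 0;0 3 0 0 0;0 2.6 0 0 0"
}}

```text
time_s: 3.82
tool_pos: [0.6209, 0.2329, 0.3055]
ee_rot: [-0.0, 0.993, 0.121, 0.0]
wrist_force: [0.5, -0.4, 0.3]
opening: 0.0007
finger_force: 0.0
```

Request:
{"fn": "arm_command", "kwargs": {
  "plan": "0 0 -3 0 0;0 0 -3 0 0;0 0 -2.5 0 0;0 0 -2 0 0;0 0 -0.5 0 0;0 0 0 0 0"
}}

```text
time_s: 4.32
tool_pos: [0.6207, 0.2305, 0.1942]
ee_rot: [0.0, 0.993, 0.121, -0.001]
wrist_force: [0.0, 0.0, 0.4]
opening: 0.0004
finger_force: 0.0
```

```bash
python3 - <<'E'
from h import *
save('side','s2.png',(130,80,370,260),3)
print(bot.state()['tool_pos'],pix('side',bot.state()['tool_pos']))
for r in eyes.place_of('side','paddle_left')[:2]: print(r['p'],r['location'])
E
```

```text
[0.62135064 0.23084703 0.19580561] [267 138]
0.75 [0.6188, 0.2297, 0.1577]
```

View pics/s2.png

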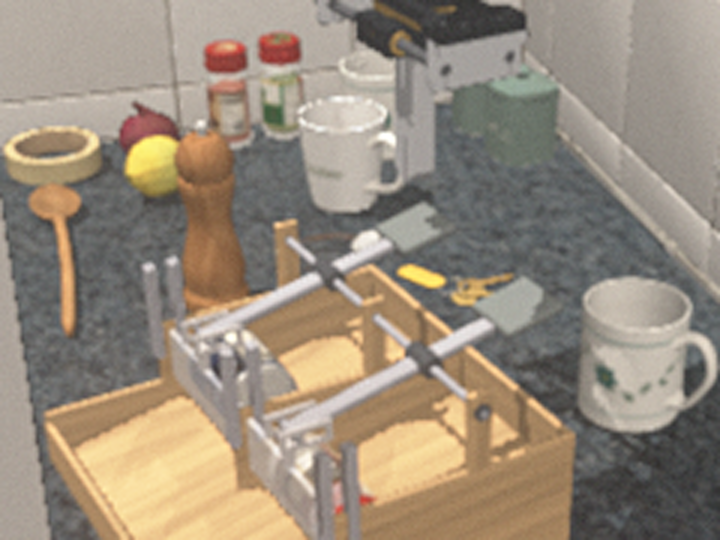

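The crop shows the shut fingers (tip about 415,185) straight above the left paddle (415,227), clear of the right paddle (515,300). I'm pressing now.

Request:
{"fn": "arm_command", "kwargs": {
  "plan": "0 0 -2 0 0;0 0 -1.5 0 0;0 0 -1 0 0;0 0 -1 0 0;0 0 -1 0 0;0 0 -0.5 0 0;0 0 0 0 0"
}}

```text
time_s: 5.0
tool_pos: [0.6221, 0.2311, 0.1256]
ee_rot: [-0.0, 0.993, 0.121, 0.001]
wrist_force: [4.5, 0.6, 6.5]
opening: 0.0004
finger_force: 3.3
```

Request:
{"fn": "arm_command", "kwargs": {
  "plan": "0 0 -0.4 0 0;0 0 -0.3 0 0;0 0 0 0 0;0 0 0 0 0;0 0 0 0 0;0 0 0 0 0"
}}

```text
time_s: 5.5
tool_pos: [0.6217, 0.2311, 0.1205]
ee_rot: [-0.0, 0.993, 0.121, 0.001]
wrist_force: [-4.3, -1.9, 17.2]
opening: 0.0003
finger_force: 7.2
```

```bash
python3 - <<'E'
from h import *
save('side','s3.png',(130,80,370,260),3)
for n in('side','top'):
  if n=='top': save(n,'t3.png')
  for r in eyes.place_of(n,'tin_centre')[:4]: print(n,r['p'],r['location'])
E
```

```text
side 0.8 [0.3862, 0.1852, 0.0461]
side 0.71 [0.4707, -0.117, 0.0277]
side 0.65 [0.6513, -0.1135, 0.0308]
top 0.92 [0.4732, -0.1105, 0.0284]
top 0.83 [0.6501, -0.1143, 0.0284]
```

View pics/s3.png

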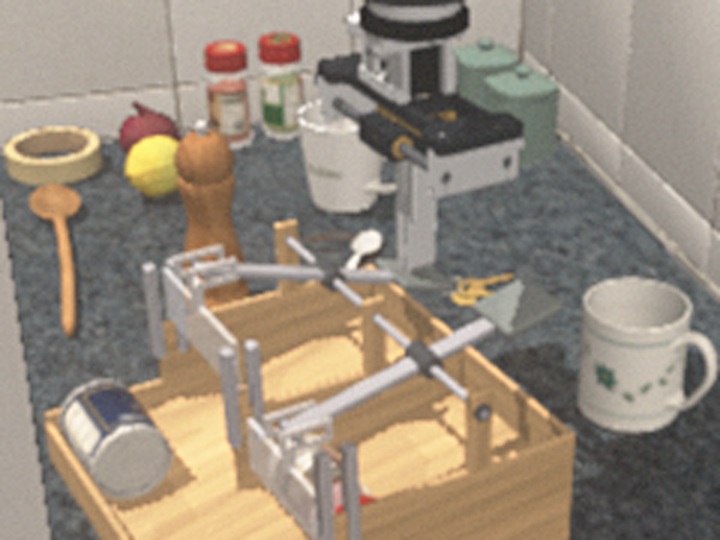

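The left gate is up, and the tin (crop 115,440) is in the tray against the front lip, measured at z 0.046 as expected. The jar is still behind its gate. I'm releasing the lever gently.

Request:
{"fn": "arm_command", "kwargs": {
  "plan": "0 0 0.7 0 0;0 0 1 0 0;0 0 1 0 0;0 0 1 0 0;0 0 1 0 0;0 0 2 0 0;0 0 3 0 0;0 0 3 0 0"
}}

```text
time_s: 6.37
tool_pos: [0.6204, 0.2305, 0.2464]
ee_rot: [0.0, 0.993, 0.121, -0.001]
wrist_force: [1.3, -0.8, 0.2]
opening: 0.0005
finger_force: 0.0
```

Request:
{"fn": "arm_command", "kwargs": {
  "plan": "0 0 3 0 0;0 0 2 0 0;0 0 0 0 0;0 0 0 0 0;0 0 0 0 0;0 0 0 0 0;0 0 0 0 0;0 0 0 0 0"
}}

```text
time_s: 7.03
tool_pos: [0.621, 0.2307, 0.2946]
ee_rot: [0.0, 0.993, 0.121, -0.001]
wrist_force: [0.4, 0.6, -0.3]
opening: 0.0005
finger_force: 0.0
```

```bash
python3 - <<'E'
from h import *
save('side','s4.png',(130,80,370,260),3)
for k in('tin_centre','paddle_left','gate_left','jar_centre'):
  for r in eyes.place_of('side',k)[:2]: print(k,r['p'],r['location'])
E
```

```text
tin_centre 0.94 [0.3874, 0.1827, 0.0447]
tin_centre 0.91 [0.4686, -0.1169, 0.0272]
paddle_left 0.76 [0.6198, 0.2276, 0.1568]
paddle_left 0.64 [0.5105, 0.0587, 0.054]
gate_left 0.64 [0.4493, 0.193, 0.0697]
jar_centre 0.42 [0.5082, 0.0587, 0.0533]
```

View pics/s4.png

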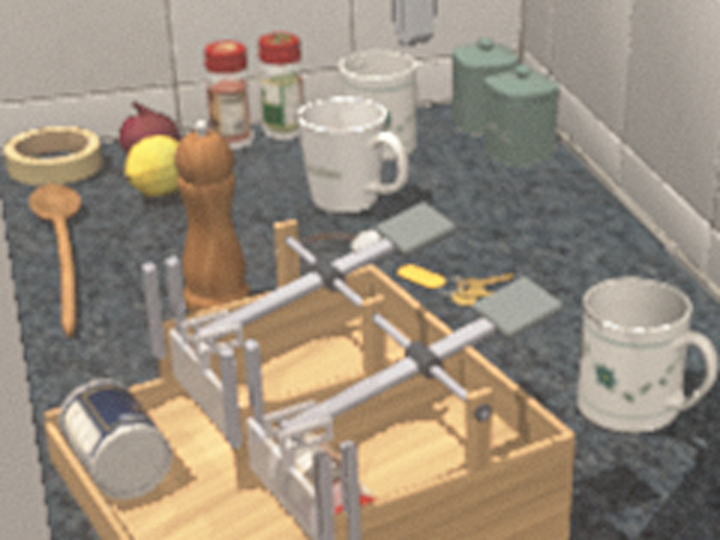

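The left paddle is back up (415,227), the left gate is down (200,375), and the tin is resting in the tray (115,440). The jar is still behind its gate, and the arm is clear of everything.

```bash
python3 -c "
from bench import bot
print(bot.hand_in())"
```

```text
the job is handed in; nothing more can be done
None
```

Job done and handed in: the tin is in the tray, the left gate is down again, the jar is still behind its own gate, and the arm pressed only the left paddle.

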